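# Take the plier rack down from its studs

## Robot

A 7-joint arm with a two-finger parallel gripper is mounted at the origin on the work surface. World frame = base frame: x ahead of the robot, y to its left, z up, the work surface at z = 0. Lengths are in m, angles in rad, forces in N, time in s.
With the tool pointing down it reaches from about 0.425 to 0.875 m from the base axis. Payload 4.7 kg.
Tool frame: the origin (TCP) lies midway between the tips of the shut fingers; the grasp point (between the pads) lies 19 mm behind it (ctrl.grip_depth is the distance from the TCP to the grasp point, in m); z points along the fingers, y is the direction in which the jaws open and shut (so a half turn about z gives the same grasp; the last joint's range is limited). The gripper opens to 87 mm and grips with 3 to 60 N. Pads are 19 mm wide; open, the fingers measure 117 mm over their backs; the gripper's body (75 mm by 190 mm) begins 51 mm behind the grasp point.
Start: joints at [-1.236, 0.321, -0.07, 1.45, 0.023, 1.371, -0.057], TCP at [0.205, 0.617, 0.223] pointing down, gripper open.
Joint ranges: [-2.86, 2.86], [-0.3, 2.09], [-1.38, 1.24], [0.06, 2.45], [-1.56, 4.7], [0.09, 2.05], [-2.69, 2.69]. Speed limits (rad/s): [2.57, 2.57, 3.14, 3.14, 3.14, 3.14, 3.14].

## Interface

Orientations are given as a rotation vector (axis times angle).
In Python, from bench import ctrl gives the robot as it stands. The module is installed in compiled form; this text tells all that it offers.
- The arm moves only by the shell command python3 -m inch 'ROWS' [FORCE]. ROWS is JSON, a list of rows, each a list of 5 numbers: the opening, from -1 (shut) to 1 (fully open), so that 0 is half open, then the shift along the tool's x, y, z in mm, then the turn about the tool's z in rad. In form: [[fingers, tx, ty, tz, twist], ...]. A call has 1 to 5 rows; each row shifts and turns the pose as measured when the row begins, along the tool's axes as they then stand; what a row does not reach is not made up. A row lasts 1/8 s, in which the tool goes at most 62.5 mm and 10.7 degrees, less where a joint would pass 70% of its speed; a pose out of reach is approached as far as the arm can. A call is refused whole if a number of a shift passes 62.5 or a number of a turn 0.188, either way. A call with a gripper value outside its range is refused whole. The fingers move at their own pace and stop on an object; FORCE is the grip in N (left out, the last holds). Time passes only in rows, so rows that do not move let the fingers close. It gives the time, the measured TCP pose, the force and the opening at its end, in the units of the state.
- ctrl.get_state(): the state, without advancing time (a new reading comes with each control period).
- ctrl.get_image(name): name is "scene" or "top"; returns a dict with "color" (384x512x3 uint8, red, green, blue), "range_z" (384x512 float32, m along the optical axis (not along the pixel's ray), 0 where there is no reading), "K" (3x3 intrinsics, pixels), "R" (3x3) and "t" (3): a world point X has camera coordinates R X + t. Camera axes: x right, y down, z forward; pixel columns grow to the right and rows downward; lengths in m; the calibration is good to about 2 mm. A picture is of the moment at which its call begins.
- ctrl.close_job(): hands the job in, once; it reports no verdict.
The state is a dict: "time": time; "joint_positions": joint angles; "qd": joint speeds; "joint_torque": joint torques, N m; "position": TCP position; "tool_rot": TCP orientation; "ft_force": force on the tool from outside, world axes, zero at the start; "torque": the same for the moment, N m; "grip_width": opening from 0.0 (shut) to 1.0 (fully open).
Only numpy, scipy, OpenCV 4.12 (cv2) and the standard library are available. Lean on these libraries where they do the work, as an engineer would, in place of code of your own. Each camera call takes 0.05 s, during which the arm holds its last target. There are 200 camera calls.

## Task

Take the empty plier rack (the one with the upright rib in the middle) down from the stand: slide it up until its studs are in the wide lower ends of its keyholes, then pull it straight off the studs. Set it down, upright and without dropping it, in the middle of the wooden work board, and leave the pocket beside it hanging as it is.

Things in the scene. Friction and masses are not known exactly. Their poses are not given: they have to be found in the camera images.
- rack: Loose aluminium plier rack, 0.25-0.46 kg. Origin: centre of underside (57 x 120 mm), z up, front -x. Back plate 120 wide, 105 tall, 6 thick, rear face at x +28.5; 2 keyholes at y +-32: wide end 34 wide at z 30-62, narrow end 10 wide at z 62-80. 8 thick slotted ledge at the foot. Grip: upright rib at y 0, 12 thick, x -22.5 to 22.5, from ledge to z 105; pinch its 12 mm from above. Stands by itself.
- pocket: The other hanging part, to be left: loose, aluminium, the same keyholed back plate as the rack's, but no rib; in front of it an open-topped box 51 mm deep, 120 wide, 55 tall. Origin and axes as the rack's. It and the rack hang 156 mm apart, side by side, either way round.
- stand: Fixed plywood board 310 wide, 190 tall, on a 14 mm foot reaching 45 forward. Origin: on the table, middle of front face; x into the board (parts hang at -x), z up. 4 studs at z 150, y +-46, +-110: shank dia 7, head dia 16, ends 12.5 from the face. Hung, a part's origin is at z 73.5, x -30, upright to 3 deg; raised 31 mm (25 to 37 will do) the heads are in the wide ends; 15 mm along -x frees it.
- workboard: Fixed plywood work board lying flat on the table, 260 mm along x, 240 along y, 12 thick, top bare but for a strip 10 wide, 8 high along the edge at -y and another along the edge at +x. Origin: centre of its underside, z up.
Mind the look-alikes: they are no part of the job. Leave any green or purple look-alike of the rack alone.

How it is judged:
On the way, in this order (a step that is already met when the one before it is completed fails the run):
1. the rack is slid up, still on the studs, until they are at the wide ends of its keyholes (z of rack in the frame of stand between 0.093 and 0.117 m and x of rack in the frame of stand above -0.042 m).
2. the rack is pulled off the studs, clear of the stand (x of rack in the frame of stand below -0.055 m), for 0.1 s.
3. the rack is lowered onto the work board while still held (horizontal distance between rack and workboard below 0.05 m and angle between rack's own z axis and vertical below 0.18 rad and z of rack in the frame of workboard below 0.022 m and contact force between rack and the fingers above 0.3 N).
At the end, for the whole second after the job is handed in: The rack stands at rest on the work board's bare top, its origin within 50 mm of the board's centre, upright within 10 degrees, facing any way; the pocket still hangs within 20 mm of where it was (horizontal distance between rack and workboard below 0.05 m and angle between rack's own z axis and vertical below 0.18 rad and z of rack in the frame of workboard between 0.008 and 0.018 m and linear speed of rack below 0.02 m/s and distance of pocket from where it was at the start of the episode below 0.02 m); the robot touches nothing.
It fails at once if the pocket is knocked out of place (more than 20 mm) or off its studs (distance of pocket from where it was at the start of the episode above 0.02 m).
It also fails if it takes over 40 s, if anything falls off the work surface, if the arm or the gripper's body presses on something with over 40 N, if the wrist force passes 120 N, or if a joint passes its speed limit or range.

## Working session

There is one attempt and no reset: what is moved stays moved. The work goes in short steps, Python scripts to look and compute and a shell command to move; the robot and the scene stay as the last step left them, time stands still between calls to the robot, and variables do not carry over. Pictures are saved under pics/ and viewed, about 8 in all and at most 12, crops included, and the job is handed in when it is done.

```bash
mkdir -p pics
cat > h.py <<'E'
import numpy as np,cv2
from bench import ctrl
def cloud(im):
    z=im["range_z"];v,u=np.mgrid[:z.shape[0],:z.shape[1]]
    K=im["K"];c=np.stack([(u-K[0,2])/K[0,0]*z,(v-K[1,2])/K[1,1]*z,z],-1)
    P=(c-im["t"])@im["R"];P[z==0]=np.nan
    return P
def save(im,n): cv2.imwrite("pics/"+n+".png",im["color"][:,:,::-1])
E
python3 - <<'E'
from h import *
for n in("scene","top"):
    im=ctrl.get_image(n);save(im,n+"0");np.savez(n+"0.npz",**im)
    print(n,-im["R"].T@im["t"],(im["range_z"]>0).mean())
s=ctrl.get_state();print(s)
E
```

```text
scene [ 1.03199355 -0.09614249  0.98198132] 0.996063232421875
top [0.44661279 0.13057719 1.32517311] 0.99609375
{'time': 0.1, 'joint_positions': array([-1.23588594,  0.3217519 , -0.07004918,  1.4515316 ,  0.02264448,
        1.37077607, -0.05690114]), 'qd': array([ 0.00106642, -0.00126906, -0.00010036, -0.00250508,  0.00078639,
       -0.00119963,  0.00024073]), 'joint_torque': array([-1.86404141e-04, -4.92573667e+01, -4.05709064e-01, -3.13395667e+01,
       -6.41335314e-02,  3.94472620e-02,  7.34638274e-05]), 'position': array([0.20489973, 0.61635814, 0.22157938]), 'tool_rot': array([-5.01747436e-01, -3.10113989e+00,  2.63423650e-03]), 'ft_force': array([-0.62982414, -0.20220886, -0.11767624]), 'torque': array([ 0.01562283, -0.02212271,  0.0281238 ]), 'grip_width': 1.002275444420459}
```

View pics/scene0.png

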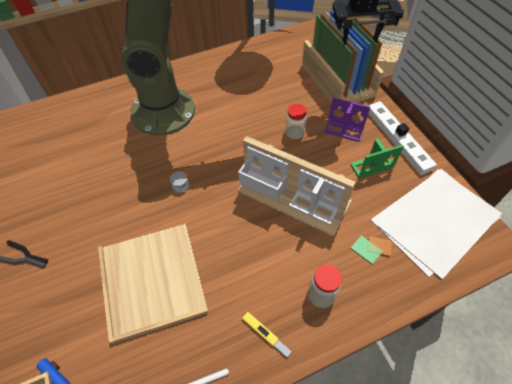

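View pics/top0.png

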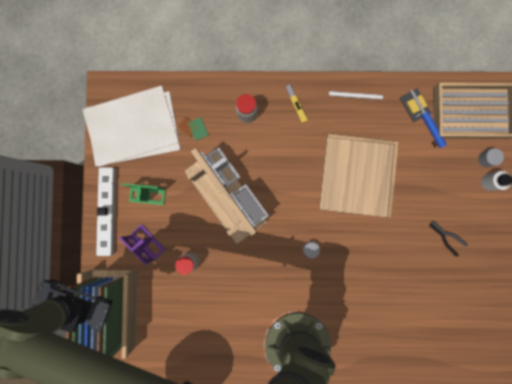

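Scene: the ribbed rack is at about (318,197) and the pocket at (265,172), both on the stand. The work board is at (152,283). In the top view the rack is at about (222,165), the pocket at (250,203) and the board at (359,176). Next I'll measure them.

```bash
cat > m.py <<'E'
from h import *
T=np.load("top0.npz");S=np.load("scene0.npz")
def fit(P,m,n):
    q=P[m][:,:2].astype(np.float32);r=cv2.minAreaRect(q*1000);print(n,len(q),"c",np.round(r[0],1),"size",np.round(r[1],1),"ang",round(r[2],2),"z",np.round(np.nanpercentile(P[m][:,2],[5,50,95]),4));return r
for nm,D,box in(("top",T,(180,140,275,250)),("scene",S,(230,135,365,240))):
    P=cloud(D);hsv=cv2.cvtColor(D["color"],cv2.COLOR_RGB2HSV)
    v,u=np.mgrid[:384,:512];inb=(u>box[0])&(u<box[2])&(v>box[1])&(v<box[3])
    z=P[...,2]
    fit(P,inb&(z>.18)&(z<.2),nm+" stand top")
    g=inb&(hsv[...,1]<70)&(z>.085)
    fit(P,g&(z>.165)&(z<.187),nm+" grey tops")
    # board
    bb=(315,130,402,220) if nm=="top" else (95,222,210,342)
    inb2=(u>bb[0])&(u<bb[2])&(v>bb[1])&(v<bb[3])
    fit(P,inb2&(z>.007)&(z<.03),nm+" board")
    fit(P,inb2&(z>.0165)&(z<.03),nm+" strips")
E
python3 m.py
python3 - <<'E'
import cv2
a=cv2.imread('pics/top0.png')[140:250,180:280];b=cv2.imread('pics/scene0.png')[135:240,230:365]
a=cv2.resize(a,(400,440),interpolation=2);b=cv2.resize(b,(400,440*1),interpolation=2)
cv2.imwrite('pics/crop.png',cv2.hconcat([a,b]))
E
```

```text
top stand top 698 c [525.  223.6] size [308.7  68.5] ang 36.31 z [0.1812 0.1899 0.1936]
top grey tops 233 c [531.5 216.6] size [275.3  52. ] ang 36.2 z [0.1728 0.1785 0.1823]
top board 5288 c [ 582.6 -206.4] size [272.3 302. ] ang 89.88 z [0.0084 0.0126 0.0199]
top strips 687 c [ 577.7 -204.1] size [239.8 259.4] ang 83.54 z [0.0167 0.0189 0.0242]
scene stand top 927 c [522.2 226.4] size [309.7  54.1] ang 36.57 z [0.181  0.1889 0.1918]
scene grey tops 635 c [530.9 211.4] size [282.7  55. ] ang 36.42 z [0.1667 0.1768 0.1804]
scene board 8971 c [ 579.  -207.8] size [241.  262.4] ang 83.77 z [0.0088 0.0119 0.0194]
scene strips 862 c [ 579.2 -207.9] size [240.1 261.8] ang 83.81 z [0.017  0.0195 0.0224]
```

View pics/crop.png

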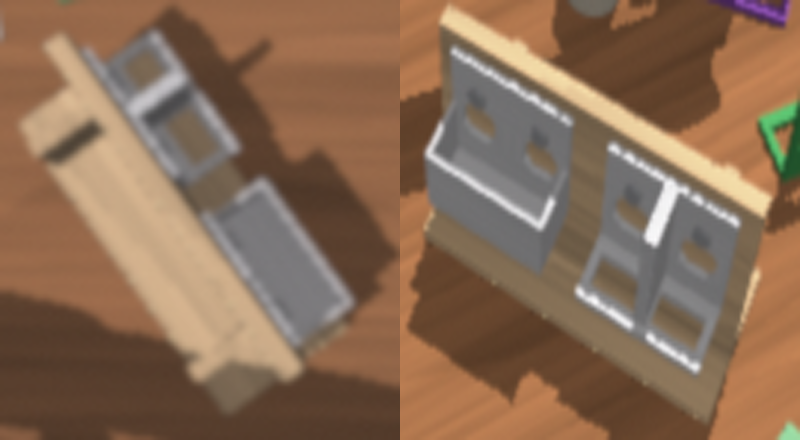

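Board centre is about (0.579, -0.207), its sizes match, and the stand's long axis is at 36.4°. Next I'll find the stand's front face plane, the rib top and the pocket.

```bash
cat > m2.py <<'E'
from h import *
a=np.radians(36.45)
X=np.array([-np.sin(a),np.cos(a),0]);Y=np.array([-np.cos(a),-np.sin(a),0])
for nm,box in(("top",(180,140,275,250)),("scene",(230,135,365,240))):
    D=np.load(nm+"0.npz");P=cloud(D);hsv=cv2.cvtColor(D["color"],cv2.COLOR_RGB2HSV)
    v,u=np.mgrid[:384,:512];inb=(u>box[0])&(u<box[2])&(v>box[1])&(v<box[3])
    z=P[...,2];s=P@X;t=P@Y
    q=inb&(z>.186)&(z<.196)
    print(nm,"board top s",np.round(np.percentile(s[q],[2,50,98]),4),"t",np.round(np.percentile(t[q],[1,99]),4))
    wood=inb&(hsv[...,1]>60)&(z>.1)&(z<.17)&(np.abs(t-np.median(t[q]))<.012)
    if wood.sum()>10:
        print(" front face s",np.round(np.percentile(s[wood],[10,50,90]),4),wood.sum())
        A=np.polyfit(t[inb&(hsv[...,1]>60)&(z>.1)&(z<.17)],s[inb&(hsv[...,1]>60)&(z>.1)&(z<.17)],1);print(" slope deg",np.degrees(np.arctan(A[0])))
    s0=np.percentile(s[q],2)
    tops=inb&(z>.168)&(z<.186)&(s<s0-.012)&(s>s0-.06)
    k=tops&(hsv[...,1]<70)
    print(" rib top n",k.sum(),"s",np.round(np.percentile(s[k],[2,50,98]),4),"t",np.round(np.percentile(t[k],[2,50,98]),4),"z",np.median(z[k]))
    pl=inb&(hsv[...,1]<70)&(z>.168)&(z<.186)&(s>s0-.012)&(s<s0+.01)
    h,e=np.histogram(t[pl],bins=np.arange(t[pl].min(),t[pl].max()+.008,.008));print(" plates",list(zip(np.round(e,3),h)))
E
python3 m2.py
```

```text
top board top s [-0.1155 -0.1069 -0.0983] t [-0.7067 -0.4045]
 rib top n 62 s [-0.167  -0.1482 -0.1287] t [-0.6396 -0.6324 -0.6274] z 0.177490287517922
 plates [(np.float64(-0.694), np.int64(5)), (np.float64(-0.686), np.int64(5)), (np.float64(-0.678), np.int64(5)), (np.float64(-0.67), np.int64(6)), (np.float64(-0.662), np.int64(5)), (np.float64(-0.654), np.int64(5)), (np.float64(-0.646), np.int64(6)), (np.float64(-0.638), np.int64(8)), (np.float64(-0.63), np.int64(8)), (np.float64(-0.622), np.int64(5)), (np.float64(-0.614), np.int64(6)), (np.float64(-0.606), np.int64(5)), (np.float64(-0.598), np.int64(6)), (np.float64(-0.59), np.int64(7)), (np.float64(-0.582), np.int64(4)), (np.float64(-0.574), np.int64(1)), (np.float64(-0.566), np.int64(0)), (np.float64(-0.558), np.int64(0)), (np.float64(-0.55), np.int64(0)), (np.float64(-0.542), np.int64(3)), (np.float64(-0.534), np.int64(5)), (np.float64(-0.526), np.int64(5)), (np.float64(-0.518), np.int64(5)), (np.float64(-0.51), np.int64(6)), (np.float64(-0.502), np.int64(5)), (np.float64(-0.494), np.int64(5)), (np.float64(-0.486), np.int64(6)),
[... 1100 characters left out ...]
4(-0.566), np.int64(0)), (np.float64(-0.558), np.int64(0)), (np.float64(-0.55), np.int64(0)), (np.float64(-0.542), np.int64(9)), (np.float64(-0.534), np.int64(15)), (np.float64(-0.526), np.int64(17)), (np.float64(-0.518), np.int64(15)), (np.float64(-0.51), np.int64(15)), (np.float64(-0.502), np.int64(17)), (np.float64(-0.494), np.int64(14)), (np.float64(-0.486), np.int64(16)), (np.float64(-0.478), np.int64(16)), (np.float64(-0.47), np.int64(16)), (np.float64(-0.462), np.int64(16)), (np.float64(-0.454), np.int64(14)), (np.float64(-0.446), np.int64(15)), (np.float64(-0.438), np.int64(16)), (np.float64(-0.43), np.int64(13)), (np.float64(-0.422), np.int64(11)), (np.float64(-0.414), np.int64(2))]
```

```bash
cat > d.py <<'E'
import sys
from h import *
from scipy.spatial.transform import Rotation as Ro
s=ctrl.get_state();R=Ro.from_rotvec(s["tool_rot"]).as_matrix();p=s["position"]
x,y,z=map(float,sys.argv[1:4]);a=np.radians(float(sys.argv[4]) if len(sys.argv)>4 else 36.45)
d=R.T@(np.array([x,y,z])-p)*1000
w=R.T@np.array([np.cos(a),np.sin(a),0]);tw=np.arctan2(-w[0],w[1])
print("t",round(s["time"],2),"pos",p.round(4),"d(mm,tool)",d.round(1),"twist",round((tw+np.pi/2)%np.pi-np.pi/2,4),"tilt",np.degrees(np.arccos(-R[2,2])).round(2),"F",s["ft_force"].round(1),"w",round(s["grip_width"],3))
E
python3 -m inch '[[1,0,0,-25,0.15],[1,0,0,-25,0.15],[1,0,0,-10,0.15],[1,0,0,0,0.15],[1,0,0,0,0]]' 40; python3 d.py .599 .255 .25
```

```text
time: 0.72
position: [0.2045, 0.6149, 0.2797]
tool_rot: [1.42, 2.801, -0.013]
ft_force: [0.4, -0.1, -1.5]
grip_width: 1.001
t 0.72 pos [0.2045 0.6149 0.2797] d(mm,tool) [-523.3  105.7   31.7] twist -0.0037 tilt 0.48 F [ 0.4 -0.1 -1.5] w 1.001
```

```bash
python3 -m inch '[[1,-50,10,0,0],[1,-50,10,0,0],[1,-50,10,0,0],[1,-50,10,0,0],[1,-50,10,0,0]]' >/dev/null; python3 -m inch '[[1,-50,10,0,0],[1,-50,10,0,0],[1,-50,10,0,0],[1,-50,10,0,0],[1,-30,5,0,0]]'; python3 d.py .599 .255 .25
```

```text
time: 1.98
position: [0.5764, 0.2816, 0.2747]
tool_rot: [-1.36, -2.83, 0.026]
ft_force: [-1.0, 0.3, 0.3]
grip_width: 1.004
t 1.98 pos [0.5764 0.2816 0.2747] d(mm,tool) [-34.8   1.4  24.9] twist 0.0388 tilt 0.96 F [-1.   0.3  0.3] w 1.004
```

```bash
python3 -m inch '[[0.3,-34,1,0,0.038],[0.3,0,0,20,0],[0.3,0,0,0,0],[0.3,0,0,0,0]]'; python3 d.py .599 .255 .14
```

```text
time: 2.48
position: [0.6007, 0.2502, 0.2529]
tool_rot: [-1.409, -2.805, 0.032]
ft_force: [0.4, 0.6, 0.6]
grip_width: 0.679
t 2.48 pos [0.6007 0.2502 0.2529] d(mm,tool) [  5.7   3.6 112.8] twist 0.0036 tilt 1.16 F [0.4 0.6 0.6] w 0.679
```

```bash
python3 -m inch '[[0.3,5,3,0,0.003],[0.3,0,0,40,0],[0.3,0,0,20,0],[0.3,0,0,0,0]]'; python3 d.py .599 .255 .14
python3 - <<'E'
from h import *
for n in("scene","top"): save(ctrl.get_image(n),n+"1")
a=cv2.imread("pics/scene1.png")[120:245,220:385];b=cv2.imread("pics/top1.png")[130:260,170:290]
cv2.imwrite("pics/c1.png",cv2.hconcat([cv2.resize(a,(400,400),interpolation=2),cv2.resize(b,(400,400),interpolation=2)]))
E
```

```text
time: 2.98
position: [0.5993, 0.2605, 0.1949]
tool_rot: [-1.404, -2.81, 0.022]
ft_force: [1.0, 0.3, 0.3]
grip_width: 0.654
t 2.98 pos [0.5993 0.2605 0.1949] d(mm,tool) [-3.8 -2.8 54.9] twist 0.0079 tilt 0.82 F [1.  0.3 0.3] w 0.654
```

View pics/c1.png

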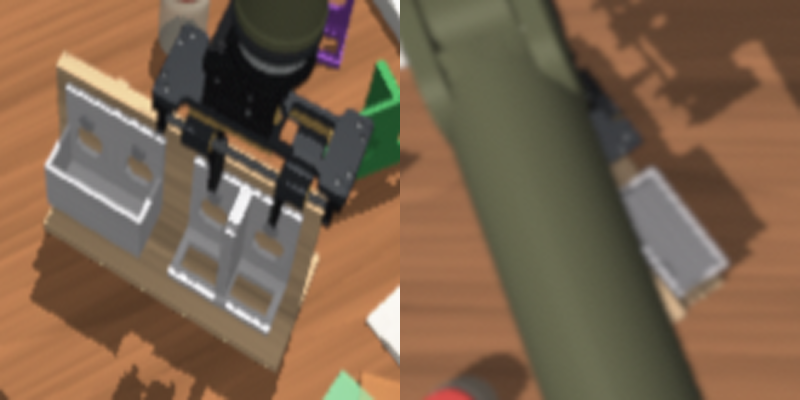

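The fingers straddle the rib (scene pixel about (318,182)), clear of the pocket. Next I lower and grip.

```bash
python3 -m inch '[[0.3,-4,-3,20,0],[0.3,0,0,20,0.005],[0.3,0,0,10,0],[0.3,0,0,0,0]]'; python3 d.py .599 .255 .14
```

```text
time: 3.58
position: [0.6016, 0.2546, 0.1464]
tool_rot: [1.41, 2.802, -0.014]
ft_force: [-0.7, -0.8, 0.1]
grip_width: 0.65
t 3.58 pos [0.6016 0.2546 0.1464] d(mm,tool) [ 1.9 -1.8  6.4] twist 0.0024 tilt 0.57 F [-0.7 -0.8  0.1] w 0.65
```

```bash
python3 -m inch '[[0.3,2,-2,5,0],[-1,0,0,0,0],[-1,0,0,0,0],[-1,0,0,0,0],[-1,0,0,0,0]]' 40; python3 d.py .599 .255 .14
```

```text
time: 4.2
position: [0.5998, 0.2555, 0.1432]
tool_rot: [1.409, 2.801, -0.01]
ft_force: [0.7, 0.3, -0.1]
grip_width: 0.277
t 4.2 pos [0.5998 0.2555 0.1432] d(mm,tool) [ 0.1 -0.9  3.2] twist 0.0026 tilt 0.51 F [ 0.7  0.3 -0.1] w 0.277
```

```bash
python3 -m inch '[[-1,0,0,0,0],[-1,0,0,0,0],[-1,0,0,0,0]]' 40; python3 d.py .599 .255 .14
```

```text
time: 4.58
position: [0.5997, 0.2548, 0.1433]
tool_rot: [1.41, 2.8, -0.011]
ft_force: [-0.4, -0.0, 0.8]
grip_width: 0.135
t 4.58 pos [0.5997 0.2548 0.1433] d(mm,tool) [ 0.6 -0.4  3.3] twist 0.0019 tilt 0.54 F [-0.4 -0.   0.8] w 0.135
```

Width 0.135 × 87 is about 12 mm, so the rib is held. Next I slide it up.

```bash
python3 -m inch '[[-1,0,0,-8,0],[-1,0,0,-8,0],[-1,0,0,-8,0],[-1,0,0,0,0]]'; python3 d.py .5997 .2548 .1743
```

```text
time: 5.08
position: [0.5989, 0.2549, 0.1671]
tool_rot: [1.41, 2.802, -0.014]
ft_force: [-0.4, 0.3, -4.2]
grip_width: 0.14
t 5.08 pos [0.5989 0.2549 0.1671] d(mm,tool) [-0.6  0.6 -7.2] twist 0.0023 tilt 0.6 F [-0.4  0.3 -4.2] w 0.14
```

```bash
python3 -m inch '[[-1,0,0,-6,0],[-1,0,0,-1,0],[-1,0,0,0,0]]'; python3 d.py .5997 .2548 .1743
python3 - <<'E'
from h import *
im=ctrl.get_image("scene");save(im,"scene2");P=cloud(im)
cv2.imwrite("pics/c2.png",cv2.resize(im["color"][120:245,220:385,::-1],(792,600),interpolation=2))
E
```

```text
time: 5.45
position: [0.5988, 0.2548, 0.1743]
tool_rot: [1.41, 2.802, -0.015]
ft_force: [1.2, -0.3, -4.2]
grip_width: 0.135
t 5.45 pos [0.5988 0.2548 0.1743] d(mm,tool) [-0.5  0.8 -0. ] twist 0.0022 tilt 0.61 F [ 1.2 -0.3 -4.2] w 0.135
```

View pics/c2.png

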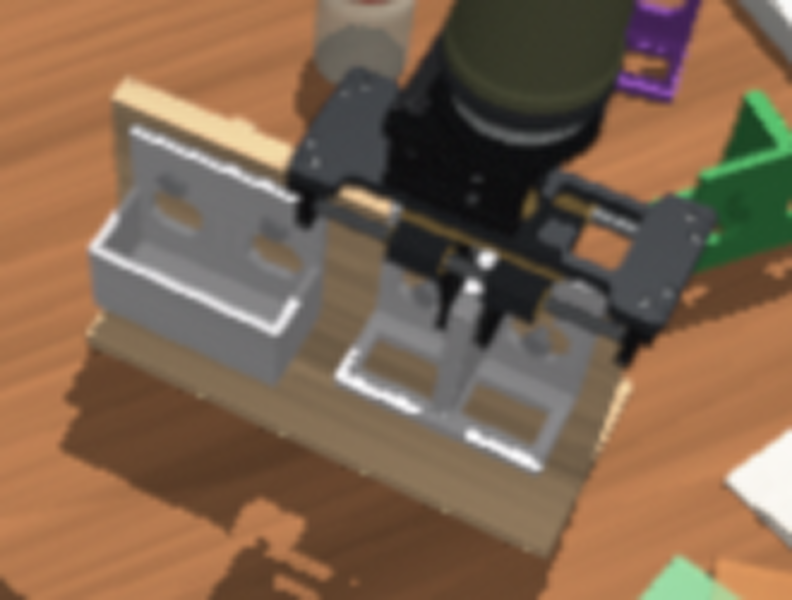

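The rack has been raised, the stud heads sit in the wide ends (crop pixels (420,290) and (540,342)), and the pocket hasn't moved. The lift force of 4 N is the rack's weight. Next I pull it off along tool -x.

```bash
python3 -m inch '[[-1,-6,0,0,0],[-1,-8,0,0,0],[-1,-8,0,0,0],[-1,-10,0,0,0],[-1,-15,0,0,0]]'; python3 d.py .5988 .2548 .1743
```

```text
time: 6.12
position: [0.6278, 0.2156, 0.174]
tool_rot: [1.408, 2.804, -0.015]
ft_force: [0.5, -0.8, -4.2]
grip_width: 0.137
t 6.12 pos [0.6278 0.2156 0.174 ] d(mm,tool) [48.7  0.2 -0.7] twist 0.004 tilt 0.6 F [ 0.5 -0.8 -4.2] w 0.137
```

```bash
python3 -m inch '[[-1,-20,0,0,0],[-1,-20,0,0,0],[-1,-20,0,-5,0],[-1,-10,0,-5,0],[-1,0,0,0,0]]'; python3 d.py .581 -.210 .12; python3 -c "
from bench import ctrl;print(ctrl.get_state()['joint_positions'].round(2))"
```

```text
time: 6.75
position: [0.6744, 0.151, 0.1856]
tool_rot: [1.415, 2.798, -0.017]
ft_force: [0.2, 0.3, -4.0]
grip_width: 0.133
t 6.75 pos [0.6744 0.151  0.1856] d(mm,tool) [-234.6 -288.7   70.1] twist -0.0016 tilt 0.72 F [ 0.2  0.3 -4. ] w 0.133
[-0.53  0.44  0.36  1.4  -0.14  1.34  0.47]
```

```bash
python3 -m inch '[[-1,-15,-19,0,0],[-1,-25,-31,0,0],[-1,-30,-37,0,0],[-1,-30,-37,0,0],[-1,-30,-37,0,0]]' >/dev/null; python3 -m inch '[[-1,-30,-37,0,0],[-1,-25,-31,0,0],[-1,-15,-19,0,0],[-1,-8,-10,0,0],[-1,0,0,0,0]]'; python3 d.py .581 -.210 .12
```

```text
time: 8.0
position: [0.5808, -0.1798, 0.1895]
tool_rot: [1.408, 2.806, -0.013]
ft_force: [-0.6, -0.2, -3.8]
grip_width: 0.134
t 8.0 pos [ 0.5808 -0.1798  0.1895] d(mm,tool) [-23.9 -17.5  69.7] twist 0.0047 tilt 0.5 F [-0.6 -0.2 -3.8] w 0.134
```

```bash
python3 -m inch '[[-1,-20,-15,0,0],[-1,-3,-2,25,0],[-1,0,0,30,0],[-1,0,0,15,0],[-1,0,0,0,0]]'; python3 d.py .581 -.210 .083
python3 - <<'E'
from h import *
im=ctrl.get_image("scene");cv2.imwrite("pics/c3.png",cv2.resize(im["color"][170:370,60:260,::-1],(600,600),interpolation=2))
E
```

```text
time: 8.62
position: [0.5848, -0.1995, 0.1183]
tool_rot: [1.389, 2.815, -0.003]
ft_force: [0.1, 0.4, -3.5]
grip_width: 0.133
t 8.62 pos [ 0.5848 -0.1995  0.1183] d(mm,tool) [-5.9 -9.3 35.3] twist 0.0177 tilt 0.19 F [ 0.1  0.4 -3.5] w 0.133
```

View pics/c3.png

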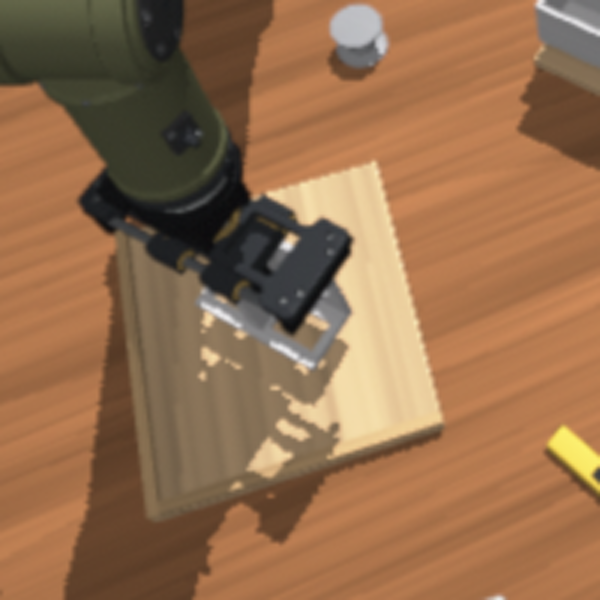

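The rack is level above the board's middle (crop pixel about (275,310)). Next I lower it slowly and watch the force.

```bash
python3 -m inch '[[-1,-6,-9,10,0],[-1,0,0,10,0],[-1,0,0,5,0],[-1,0,0,0,0]]'; python3 d.py .581 -.210 .0815
```

```text
time: 9.18
position: [0.5833, -0.2111, 0.095]
tool_rot: [1.387, 2.81, -0.001]
ft_force: [-0.4, 0.7, -4.0]
grip_width: 0.138
t 9.18 pos [ 0.5833 -0.2111  0.095 ] d(mm,tool) [ 2.4 -1.1 13.5] twist 0.018 tilt 0.44 F [-0.4  0.7 -4. ] w 0.138
```

```bash
python3 -m inch '[[-1,0,0,5,0],[-1,0,0,4,0],[-1,0,0,0,0]]'; python3 -m inch '[[-1,0,0,3,0],[-1,0,0,1.5,0],[-1,0,0,0,0]]'; python3 d.py .581 -.210 .0815
```

```text
time: 9.55
position: [0.5837, -0.211, 0.0857]
tool_rot: [1.386, 2.81, -0.001]
ft_force: [-0.3, -0.6, -3.4]
grip_width: 0.134
time: 9.93
position: [0.5844, -0.2112, 0.0829]
tool_rot: [1.385, 2.809, 0.0]
ft_force: [-0.7, 0.2, -3.2]
grip_width: 0.134
t 9.93 pos [ 0.5844 -0.2112  0.0829] d(mm,tool) [ 3.  -2.   1.3] twist 0.0186 tilt 0.55 F [-0.7  0.2 -3.2] w 0.134
```

```bash
python3 -m inch '[[-1,0,0,2,0],[-1,0,0,1,0],[-1,0,0,0,0]]'; python3 d.py .581 -.210 .0815
```

```text
time: 10.3
position: [0.5848, -0.2112, 0.0828]
tool_rot: [1.385, 2.809, 0.002]
ft_force: [-1.5, 0.3, -1.2]
grip_width: 0.134
t 10.3 pos [ 0.5848 -0.2112  0.0828] d(mm,tool) [ 3.2 -2.3  1.2] twist 0.0186 tilt 0.59 F [-1.5  0.3 -1.2] w 0.134
```

```bash
python3 -m inch '[[-1,0,0,3,0],[-1,0,0,2,0],[-1,0,0,2,0]]'; python3 d.py .581 -.210 .0815
```

```text
time: 10.68
position: [0.5851, -0.2112, 0.0826]
tool_rot: [1.385, 2.809, 0.007]
ft_force: [-5.9, 3.9, 12.9]
grip_width: 0.137
t 10.68 pos [ 0.5851 -0.2112  0.0826] d(mm,tool) [ 3.5 -2.5  1.1] twist 0.0187 tilt 0.61 F [-5.9  3.9 12.9] w 0.137
```

It's seated: force up to 13 N, with z 1 mm above the expected value. Next I release and retract.

```bash
python3 -m inch '[[-1,0,0,0,0],[-0.3,0,0,0,0],[-0.3,0,0,0,0],[-0.3,0,0,0,0],[-0.3,0,0,0,0]]'; python3 -m inch '[[-0.3,0,0,-5,0],[-0.3,0,0,-20,0],[-0.3,0,0,-40,0],[-0.3,0,0,-50,0],[-0.3,0,0,-30,0]]'
```

```text
time: 11.3
position: [0.5864, -0.2117, 0.0825]
tool_rot: [1.383, 2.806, 0.007]
ft_force: [-0.4, 0.3, -0.4]
grip_width: 0.342
time: 11.92
position: [0.5834, -0.2114, 0.2339]
tool_rot: [1.385, 2.807, 0.006]
ft_force: [-0.1, -0.4, -0.2]
grip_width: 0.351
```

Next I back away from the rack for a clear view and check.

```bash
python3 -m inch '[[-0.3,20,20,-10,0],[-0.3,30,30,-10,0],[-0.3,30,35,0,0],[-0.3,30,40,0,0],[-0.3,0,20,0,0]]'; python3 -m inch '[[-0.3,0,0,0,0],[-0.3,0,0,0,0]]' >/dev/null
python3 - <<'E'
from h import *
S=ctrl.get_image("scene");T=ctrl.get_image("top");S0=np.load("scene0.npz")
cv2.imwrite("pics/end.png",cv2.hconcat([cv2.resize(S["color"][130:350,60:360,::-1],(480,352)),cv2.resize(T["color"][110:230,180:290+0,::-1],(320,352))]))
for n,D,bb in(("scene",S,(95,222,210,342)),("top",T,(315,130,402,220))):
    P=cloud(D);v,u=np.mgrid[:384,:512];b=(u>bb[0])&(u<bb[2])&(v>bb[1])&(v<bb[3]);z=P[...,2]
    m=b&(z>.108)&(z<.125)&(D["color"].max(-1).astype(int)-D["color"].min(-1)<40)
    r=cv2.minAreaRect((P[m][:,:2]*1000).astype(np.float32));print(n,m.sum(),r,np.percentile(z[m],[5,50,95]))
# pocket top comparison
for D in(S0,S):
    P=cloud(D);z=P[...,2];m=(u>232)&(u<292)&(v>135)&(v<200)&(z>.168)&(z<.186)&(D["color"].max(-1).astype(int)-D["color"].min(-1)<50)
    print("pocket",m.sum(),np.nanmean(P[m],0))
E
```

```text
time: 12.55
position: [0.6347, -0.0356, 0.2697]
tool_rot: [1.388, 2.786, 0.017]
ft_force: [-0.3, 0.3, -0.2]
grip_width: 0.346
scene 274 ((582.8279418945312, -207.4109649658203), (119.748046875, 51.827484130859375), 37.49610900878906) [0.1097001  0.11615099 0.11862323]
top 9 ((556.342529296875, -221.23965454101562), (7.318853855133057, 76.06462097167969), 89.27122497558594) [0.11368008 0.11674106 0.11905335]
pocket 314 [0.45704599 0.1846833  0.177413  ]
pocket 320 [0.45777441 0.185141   0.17724071]
```

View pics/end.png

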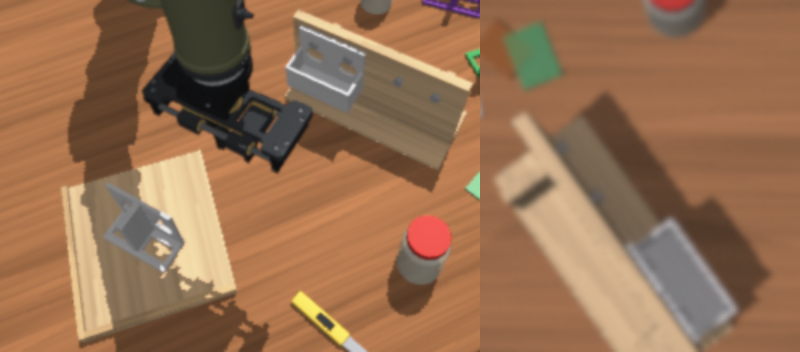

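The rack stands upright in the middle of the board (picture pixel about (145,235)). The pocket still hangs at (325,75), and the arm is clear of everything.

```bash
python3 -c "
from bench import ctrl;s=ctrl.get_state();print(s['time'],abs(s['qd']).max(),s['ft_force']);print(ctrl.close_job())"
```

```text
12.9 0.005864275478518492 [ 0.05563682  0.45933609 -1.3781956 ]
the job is handed in; nothing more can be done
None
```

The rack is down from the stand and standing upright in the middle of the work board; I handed the job in at 12.9 s. I gripped it by the rib, slid it up 31 mm, pulled it straight off the studs, lowered it onto the board while held, then released it and backed the arm away.

Last checks:
- **Rack position:** its centre is about 4 mm from the board's centre in the scene view.
- **Rack height:** its top is at 0.116 m, against 0.117 m expected for standing flat on the board.
- **Pocket:** still hanging, about 1 mm from where it was, which is within measurement noise.
- **Arm:** still and touching nothing.
- **Check that failed:** the top-view check of the rack gave only 9 usable points, because the arm was in the way. Its numbers mean nothing, so the final rack position rests on the scene camera alone.

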